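# Swap the heat sink and the relay between their guarded nests

### The arm

A 6-joint arm with a two-finger parallel gripper is mounted at the origin on a cart in front of the work surface, level with it; the furniture and walls round the work are solid. World frame = base frame: x ahead of the robot, y to its left, z up, the work surface at z = 0. Lengths are in mm, angles in rad, forces in N, time in s.
With the tool pointing down it reaches from about 250 to 850 mm from the base axis. Payload 12.5 kg.
Tool frame: the origin (TCP) lies midway between the tips of the shut fingers; the grasp point (between the pads) lies 19 mm behind it; x points along the fingers, y is the direction in which the jaws open and shut, and the axes are right-handed (so a half turn about x gives the same grasp; the last joint's range is limited). The gripper opens to 93 mm and grips with 3 to 60 N. Pads are 15 mm wide; open, the fingers measure 128 mm over their backs; the gripper's body (75 mm by 188 mm) begins 65 mm behind the grasp point.
Start: joints at [-1.298, 0.351, 1.652, -0, 1.139, -0.085], TCP at [192.636, -515.146, 218.633] pointing down, gripper open.
Joint ranges: [-2.75, 2.75], [-0.79, 2.1], [0.01, 2.65], [-1.57, 4.71], [0.07, 3.14], [-2.87, 2.87]. Speed limits (rad/s): [2.22, 2.22, 2.79, 3.14, 3.14, 3.14].

### API

Orientations are given as a unit quaternion [x, y, z, w].
In Python, from station import * gives the robot as it stands.
- The arm moves only by the tool apply_moves, never from a script. Its argument "steps" is a list of rows, each an object of numbers: "dx", "dy", "dz": the shift along the tool's x, y, z in cm; "yaw": the turn about the tool's x in degrees; "hand": the opening, from 0 (shut) to 1 (fully open). In form: [{"dx": .., "dy": .., "dz": .., "yaw": .., "hand": ..}, ...]. A call has 1 to 20 rows; each row is the pose to reach, as a shift and turn from the pose commanded when the call began, along the tool's axes at that moment; what a row does not reach only later rows make up. A row lasts 1/10 s, in which the tool goes at most 50 mm and 8.59 degrees, less where a joint would pass 70% of its speed; a pose out of reach is approached as far as the arm can. A call with a gripper value outside its range is refused whole. The fingers move at their own pace and stop on an object; "newtons" is the grip in N (left out, the last holds). Time passes only in rows, so rows that repeat a pose let the fingers close. It gives the time, the measured TCP pose, the force and the opening at its end, in the units of the state.
- get_obs(): the state, without advancing time (a new reading comes with each control period).
- capture(name): name is "scene" or "top"; returns the picture (480x640x3 uint8, red, green, blue); there is no depth.
- camera_params(name): a dict with "vertical_fov" (degrees; the focal length in pixels is half the picture's height over the tangent of half this angle, whatever the lens; pixels are square), "cx", "cy" (the principal point, pixels), "rvec" (rotation vector, rad) and "tvec" (3), from world to camera coordinates, as OpenCV has them. Camera axes: x right, y down, z forward; pixel columns grow to the right and rows downward; lengths in mm; the calibration is good to about 2 mm. A picture is of the moment at which its call begins. camera_params takes no time and is no camera call.
- job_done(): hands the job in, once; it reports no verdict.
The state is a dict: "time_s": time; "joint_pos": joint angles; "qd": joint speeds; "joint_efforts": joint torques, N m; "ee_pos": TCP position; "ee_rot": TCP orientation; "force": force on the tool from outside, world axes, zero at the start; "wrist_torque": the same for the moment, N m; "gripper_width": finger opening in mm.
Only numpy, scipy, OpenCV 4.12 (cv2) and the standard library are available. Lean on these libraries where they do the work, as an engineer would, in place of code of your own. Each camera call takes 0.05 s, during which the arm holds its last target.

### The job

The finned heat sink and the black relay have been put in each other's nests. Swap them, so that the heat sink lies flat on the floor of the blue nest and the relay lies flat on the floor of the orange nest, each squarely between the guards and stubs. Lower them in rather than letting them fall, and leave everything else on the bench where it stands.

Things in the scene. Friction and masses are not known exactly. Their poses are not given: they have to be found in the camera images.
- heat_sink: bare aluminium finned heat sink, 50 mm (x) by 60 mm (y) by 28 mm high, about 0.09 kg. Origin: centre of its underside; z up. It can be pinched across x (50 mm) or across y (60 mm). It lies in a nest with its x along the nest's x, either way round.
- relay: solid-state relay: black block on an aluminium base, with four screw terminals on top, 46 mm (x) by 60 mm (y), 28 mm high (25 mm at its two y ends, where the terminals are), about 0.11 kg. Origin: centre of its underside; z up. It can be pinched across x (46 mm) or across y (60 mm). It lies in a nest with its x along the nest's x, either way round.
- nest_blue: blue nest, fixed; home of the heat sink. Origin: on the bench, mid-pocket. Base 106 by 90 mm (x by y); its top, 6 mm up, is the floor. Pocket 57 (x) by 67 (y) mm. On its +x and -x sides: solid guards 5 mm thick, 52 mm above the bench, flared outward from 42 mm up; no finger fits there. On its +y and -y sides: corner stubs 5 mm thick, 14 mm above the bench, 37 mm apart: parts go in and out pinched across y only.
- nest_orange: orange nest, fixed; home of the relay. Origin: on the bench, mid-pocket. Base 80 by 116 mm (x by y); its top, 6 mm up, is the floor. Pocket 57 (x) by 67 (y) mm. On its +y and -y sides: solid guards 5 mm thick, 52 mm above the bench, flared outward from 42 mm up; no finger fits there. On its +x and -x sides: corner stubs 5 mm thick, 14 mm above the bench, 47 mm apart: parts go in and out pinched across x only.
- water_bottle: loose bystander: clear bottle with a green cap, 60 mm across, 216 mm high. Origin: centre of its underside.
- jar: loose bystander: clear jar of screws with a cream lid, 83 mm across, 104 mm high, near the middle of the back of the bench (a second jar far to the left does not count). Origin: centre of its underside.
- tape_yellow: loose bystander: roll of yellow tape lying flat, 58 mm across, 19 mm high. Origin: centre of its underside.
- solder_spool: loose bystander: spool with green flanges standing on one flange, 55 mm across, 36 mm high, and a thin wire end that reaches 40 mm to -y of the origin. Origin: on the bench, 11 mm to -y of the spool's axis.
- multimeter: loose bystander: dark grey multimeter lying flat, 145 mm (x) by 70 mm (y), 43 mm high. Beyond it to the left, and over 0.66 m ahead of the robot, lie other fixed things that are not listed. Origin: centre of its underside.
- mug: loose bystander: striped mug standing upright, 86 mm across, 90 mm high. Origin: on the bench, 16 mm to -y of the cup's axis; the handle reaches 60 mm to -y of the origin.

How it is judged (in metres and radians):
At the end, for the whole second after the job is handed in: The heat sink rests in the blue nest and the relay in the orange nest: underside within 3 mm of the nest's floor, tilted less than 0.06 rad, centre within 10 mm of the pocket's middle, x axis along the nest's x axis (either way round) within 0.25 rad, at rest and released (z of heat_sink in the frame of nest_blue between 0.003 and 0.009 m and horizontal distance between heat_sink and nest_blue below 0.01 m and angle between the x axis of heat_sink and the x axis of nest_blue, either way round below 0.25 rad and angle between each of heat_sink, relay's own z axis and vertical below 0.06 rad and linear speed of each of heat_sink, relay below 0.02 m/s and contact force between each of heat_sink, relay and the fingers below 0.1 N and z of relay in the frame of nest_orange between 0.003 and 0.009 m and horizontal distance between relay and nest_orange below 0.01 m and angle between the x axis of relay and the x axis of nest_orange, either way round below 0.25 rad); the robot touches nothing.
It fails at once if a bystander (bottle, jar, tape, spool, multimeter or mug) is moved from its place by more than 20 mm (distance of any of water_bottle, jar, tape_yellow, solder_spool, multimeter, mug from where it was at the start of the episode above 0.02 m).
It fails at once if a bystander is tipped by more than 0.3 rad (angle between any of water_bottle, jar, tape_yellow, solder_spool, multimeter, mug's own z axis and vertical above 0.3 rad).
It fails at once if the heat sink falls: it moves faster than 0.5 m/s while the fingers do not hold it (a drop of about 13 mm) (linear speed of heat_sink above 0.5 m/s and contact force between heat_sink and the fingers below 0.1 N).
It fails at once if the relay falls: it moves faster than 0.5 m/s while the fingers do not hold it (a drop of about 13 mm) (linear speed of relay above 0.5 m/s and contact force between relay and the fingers below 0.1 N).
It also fails if it takes over 72 s, if anything falls off the work surface, if the arm or the gripper's body presses on something with over 40 N, if the wrist force passes 120 N, or if a joint passes its speed limit or range.

## Working session

There is one attempt and no reset: what is moved stays moved. The work goes in short steps, Python scripts to look and compute and a tool call to move; the robot and the scene stay as the last step left them, time stands still between calls to the robot, and variables do not carry over. Pictures are saved under pics/ and viewed, and the job is handed in when it is done.

Besides the shell and the picture viewer there is one more tool, called as name(argument=value, ...), one argument or row to a line, values as JSON. apply_moves: Moves the arm, as the interface text tells. Its arguments: {"type":"object","properties":{"steps":{"type":"array"},"newtons":{"type":"number"}},"required":["steps"]}

```bash
mkdir -p pics; ls; python3 - <<'E'
from station import *
import cv2
print(get_obs())
for n in ("scene","top"):
    im=capture(n); cv2.imwrite(f"pics/{n}0.png",im[:,:,::-1]); print(n,camera_params(n))
E
```

```text
pics
{'time_s': 0.0, 'joint_pos': array([-1.29758929e+00,  3.51238413e-01,  1.65240509e+00, -1.94509261e-05,
        1.13911576e+00, -8.45951572e-02]), 'qd': array([-0.00041325, -0.00038587, -0.00041545, -0.00176852,  0.00037754,
       -0.00031824]), 'joint_efforts': array([ 3.29804507e-04, -4.97320783e+01, -2.85260421e+01,  6.99468981e-02,
        2.55553960e-02, -9.01405406e-05]), 'ee_pos': array([ 192.54859567, -514.83027442,  218.10746385]), 'ee_rot': array([-0.69577555, -0.12624131,  0.69586567, -0.12542124]), 'force': array([ 0.32572099, -0.44281413, -0.68191133]), 'wrist_torque': array([-0.00591883, -0.02077368,  0.02003878]), 'gripper_width': 92.46258493475416}
scene {'vertical_fov': 43.00104474940562, 'cx': 320.43441174670534, 'cy': 248.84267704146157, 'rvec': array([ 1.15916851, -1.97717792,  1.2495369 ]), 'tvec': array([ 271.21431431,  260.71723881, 1040.38160693])}
top {'vertical_fov': 44.6655500850142, 'cx': 310.96177416700345, 'cy': 244.32438310482405, 'rvec': array([ 2.16363651, -2.13289996,  0.10514419]), 'tvec': array([  -9.51922635,  573.01200901, 1408.55984141])}
```

View pics/scene0.png

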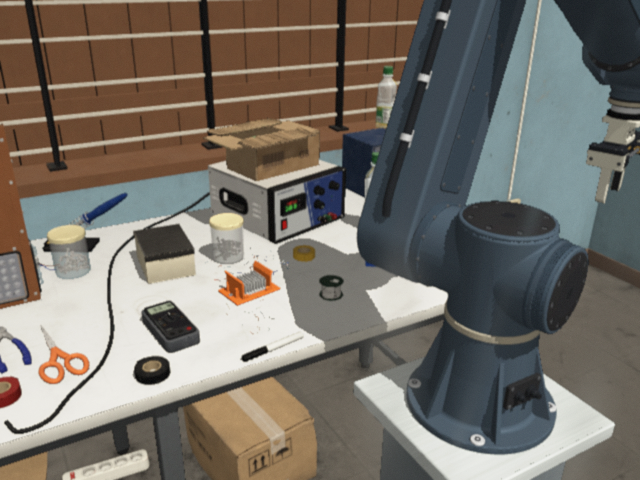

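View pics/top0.png

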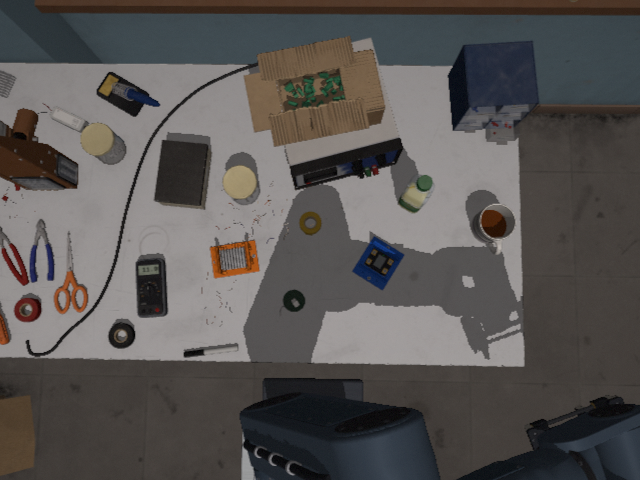

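The top view shows the orange nest at about (235,258) holding the finned heat sink. The blue nest is at (379,262) holding the relay, turned about 30°. The spool is at (293,300), the tape (311,223), the bottle (417,193), the mug (494,222), the jar (240,183) and the multimeter (151,285).

```bash
cat > h.py <<'E'
import numpy as np, cv2
from station import *
from scipy.spatial.transform import Rotation as R
def cam(n):
    p=camera_params(n); f=240/np.tan(np.radians(p["vertical_fov"]/2))
    K=np.array([[f,0,p["cx"]],[0,f,p["cy"]],[0,0,1]]); return K,p["rvec"],p["tvec"]
def ray(n,uv,z):
    K,r,t=cam(n); M=R.from_rotvec(r).as_matrix(); uv=np.atleast_2d(uv).astype(float)
    d=(np.linalg.inv(K)@np.c_[uv,np.ones(len(uv))].T).T@M; c=-M.T@t
    return c+d*((z-c[2])/d[:,2:])
def proj(n,P):
    K,r,t=cam(n); return cv2.projectPoints(np.atleast_2d(P).astype(float),r,t,K,None)[0][:,0]
E
python3 - <<'E'
from h import *
im=cv2.imread("pics/top0.png"); hsv=cv2.cvtColor(im,cv2.COLOR_BGR2HSV)
print("cam",ray("top",[310,244],0), )
K,r,t=cam("top"); print(-R.from_rotvec(r).as_matrix().T@t)
for n,lo,hi,box in (("orange",(5,150,60),(20,255,255),(200,225,270,290)),("blue",(100,150,40),(120,255,255),(340,225,415,300))):
    m=cv2.inRange(hsv,lo,hi); b=np.zeros_like(m); x0,y0,x1,y1=box; b[y0:y1,x0:x1]=m[y0:y1,x0:x1]
    pts=cv2.findNonZero(b); rr=cv2.minAreaRect(pts); print(n,rr,cv2.contourArea(cv2.boxPoints(rr)))
    print(ray("top",cv2.boxPoints(rr),6).round(1))
for n,uv,z in (("jar",(240,183),104),("bottle",(424,184),216),("tape",(311,223),19),("spool",(293,300),36),("mug",(494,222),90),("mm",(151,285),43)):
    print(n,ray("top",uv,z).round())
a=cv2.resize(im[225:295,195:275],None,fx=5,fy=5,interpolation=cv2.INTER_CUBIC)
c=cv2.resize(im[225:295,335:415],None,fx=5,fy=5,interpolation=cv2.INTER_CUBIC)
cv2.imwrite("pics/crop0.png",np.hstack([a,c]))
s=cv2.imread("pics/scene0.png")
cv2.imwrite("pics/crops0.png",cv2.resize(s[200:340,200:380],None,fx=4,fy=4,interpolation=cv2.INTER_CUBIC))
E
```

```text
cam [[578.0739423    1.95442612   0.        ]]
[ 399.54309406  -35.62173145 1466.82330675]
orange ((234.12167358398438, 258.7605285644531), (31.08462905883789, 45.58026123046875), 80.90972137451172) 1416.845575127285
[[566.4 256.6   6. ]
 [586.2 143.1   6. ]
 [508.7 128.6   6. ]
 [489.  241.4   6. ]]
blue ((377.88623046875, 262.6222839355469), (35.18003845214844, 41.14165115356445), 31.607501983642578) 1447.365080771502
[[ 510.9 -104.7    6. ]
 [ 600.  -158.3    6. ]
 [ 554.3 -233.3    6. ]
 [ 465.9 -179.5    6. ]]
jar [[710. 169. 104.]]
bottle [[ 686. -250.  216.]]
tape [[629.  -0.  19.]]
spool [[435.  40.  36.]]
mug [[ 625. -436.   90.]]
mm [[467. 389.  43.]]
```

View pics/crop0.png

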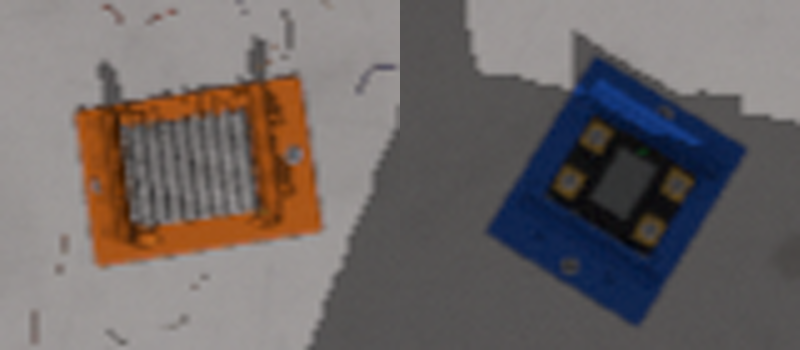

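View pics/crops0.png

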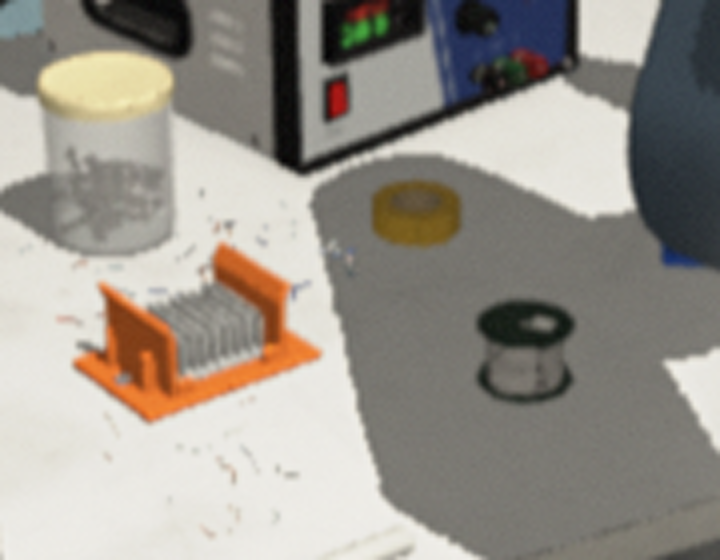

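```bash
cat >> h.py <<'E'
def plan(x,y,z,ang=None,o=None):
    """moves in tool axes (cm, deg) to TCP x,y,z with jaw axis at world angle ang (mod 180)"""
    o=o or get_obs(); T=R.from_quat(o["ee_rot"]).as_matrix()
    d=T.T@(np.array([x,y,z])-o["ee_pos"])/10
    cur=np.degrees(np.arctan2(T[1,1],T[0,1]))
    yaw=0 if ang is None else -((ang-cur+90)%180-90)
    return d.round(2), round(yaw,1), "cur jaw %.1f"%cur
E
python3 - <<'E'
from h import *
o=get_obs(); print(R.from_quat(o["ee_rot"]).as_matrix().round(3))
print("relay",ray("top",[379.4,261.6],33),"hs",ray("top",[233,258.6],34), "edge",ray("top",[[400,364],[250,358]],0), "wire",ray("top",[[300,300]],0))
im=cv2.imread("pics/top0.png")
g=cv2.cvtColor(im,cv2.COLOR_BGR2GRAY)
cv2.imwrite("pics/spool0.png",cv2.resize(cv2.convertScaleAbs(im[270:330,260:340],alpha=1.8),None,fx=8,fy=8,interpolation=cv2.INTER_CUBIC))
print(plan(533,-169,160,59))
E
```

```text
[[-0.     0.35  -0.937]
 [ 0.001 -0.937 -0.35 ]
 [-1.    -0.001 -0.   ]]
relay [[ 532.69679901 -170.17556317   33.        ]] hs [[535.12907336 190.82274899  34.        ]] edge [[ 283.56171671 -224.22064249    0.        ]
 [ 291.7144432   146.09598863    0.        ]] wire [[436.62369577  24.74227318   0.        ]]
(array([  5.84, -20.47, -44.  ]), np.float64(51.5), 'cur jaw -69.5')
```

View pics/spool0.png

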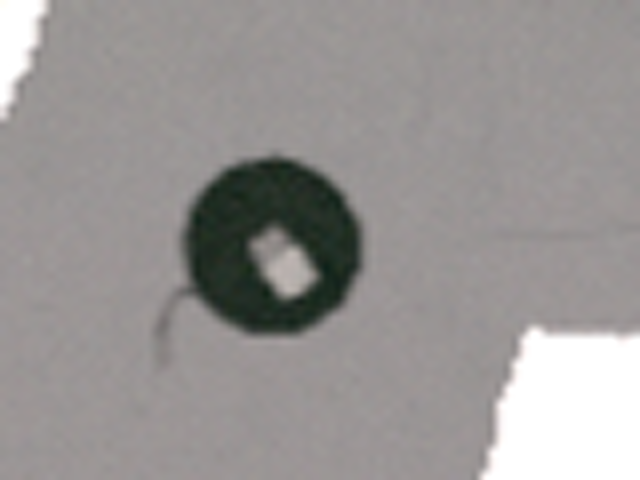

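The view shows the spool's wire pointing to +y/-x, away from my chosen set-down spots on the right front of the bench (A near (375,-230), B near (365,-70)). First I go above the blue nest.

apply_moves(
  steps=[
    {"dx":5.84,"dy":-20.5,"dz":-44.0,"yaw":51.5,"hand":1},
    {"dx":5.84,"dy":-20.5,"dz":-44.0,"yaw":51.5,"hand":1},
    {"dx":5.84,"dy":-20.5,"dz":-44.0,"yaw":51.5,"hand":1},
    {"dx":5.84,"dy":-20.5,"dz":-44.0,"yaw":51.5,"hand":1},
    {"dx":5.84,"dy":-20.5,"dz":-44.0,"yaw":51.5,"hand":1},
    {"dx":5.84,"dy":-20.5,"dz":-44.0,"yaw":51.5,"hand":1},
    {"dx":5.84,"dy":-20.5,"dz":-44.0,"yaw":51.5,"hand":1},
    {"dx":5.84,"dy":-20.5,"dz":-44.0,"yaw":51.5,"hand":1},
    {"dx":5.84,"dy":-20.5,"dz":-44.0,"yaw":51.5,"hand":1},
    {"dx":5.84,"dy":-20.5,"dz":-44.0,"yaw":51.5,"hand":1},
    {"dx":5.84,"dy":-20.5,"dz":-44.0,"yaw":51.5,"hand":1},
    {"dx":5.84,"dy":-20.5,"dz":-44.0,"yaw":51.5,"hand":1},
    {"dx":5.84,"dy":-20.5,"dz":-44.0,"yaw":51.5,"hand":1},
  ],
  newtons=20,
)

```text
time_s: 1.4
ee_pos: [532.4, -169.5, 160.0]
ee_rot: [-0.681, 0.189, 0.682, 0.189]
force: [-0.5, -0.5, -0.0]
gripper_width: 92.9
```

```bash
python3 - <<'E'
from h import *
o=get_obs(); print(o["time_s"],o["ee_pos"],o["joint_pos"].round(3)); print(plan(532.8,-169.4,60,59)); print(plan(532.8,-169.4,10,59))
for n in ("scene","top"): cv2.imwrite(f"pics/{n}1.png",capture(n)[:,:,::-1])
a=cv2.imread("pics/scene1.png")[150:330,220:420]; cv2.imwrite("pics/c1.png",cv2.resize(a,None,fx=3,fy=3,interpolation=cv2.INTER_CUBIC))
E
```

```text
1.4 [ 532.38602711 -169.51800387  160.03984986] [-0.391  0.434  1.686 -0.     1.022  1.72 ]
(array([10.  , -0.04, -0.04]), np.float64(0.0), 'cur jaw -121.0')
(array([15.  , -0.04, -0.04]), np.float64(0.0), 'cur jaw -121.0')
```

View pics/c1.png

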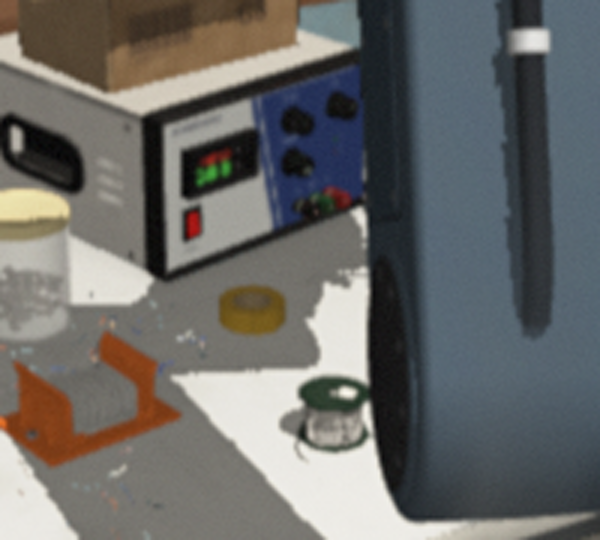

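View pics/top1.png

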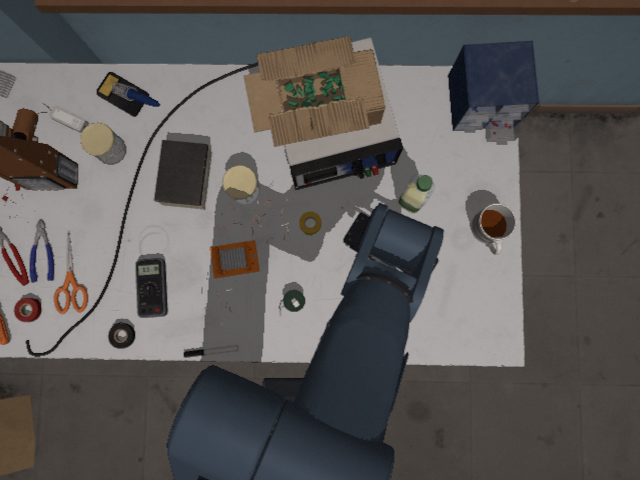

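The wrist hides the blue nest in both views, while the bottle at (417,193) stays clear of it. Now I lower, watching the force.

apply_moves(
  steps=[
    {"dx":2.5,"dy":0,"dz":0,"yaw":0,"hand":1},
    {"dx":5,"dy":0,"dz":0,"yaw":0,"hand":1},
    {"dx":7.5,"dy":0,"dz":0,"yaw":0,"hand":1},
    {"dx":10,"dy":0,"dz":0,"yaw":0,"hand":1},
    {"dx":11.5,"dy":0,"dz":0,"yaw":0,"hand":1},
    {"dx":12.5,"dy":0,"dz":0,"yaw":0,"hand":1},
    {"dx":12.5,"dy":0,"dz":0,"yaw":0,"hand":1},
  ],
)

```text
time_s: 2.2
ee_pos: [532.4, -169.4, 34.6]
ee_rot: [-0.681, 0.189, 0.682, 0.189]
force: [0.6, -0.8, -1.2]
gripper_width: 92.9
```

apply_moves(
  steps=[
    {"dx":0.5,"dy":0,"dz":0,"yaw":0,"hand":1},
    {"dx":1.0,"dy":0,"dz":0,"yaw":0,"hand":1},
    {"dx":1.5,"dy":0,"dz":0,"yaw":0,"hand":1},
    {"dx":2.0,"dy":0,"dz":0,"yaw":0,"hand":1},
    {"dx":2.4,"dy":0,"dz":0,"yaw":0,"hand":1},
    {"dx":2.4,"dy":0,"dz":0,"yaw":0,"hand":1},
  ],
)

```text
time_s: 2.8
ee_pos: [532.7, -168.9, 10.7]
ee_rot: [-0.681, 0.189, 0.682, 0.189]
force: [0.4, -0.7, -0.2]
gripper_width: 93.0
```

apply_moves(
  steps=[
    {"dx":0,"hand":0.75},
    {"dx":0,"hand":0.68},
    {"dx":0,"hand":0.5},
    {"dx":0,"hand":0.5},
    {"dx":0,"hand":0.5},
    {"dx":0,"hand":0.5},
    {"dx":0,"hand":0.5},
  ],
  newtons=20,
)

```text
$.steps[0]: bad value
```

apply_moves(
  steps=[
    {"dx":0,"dy":0,"dz":0,"yaw":0,"hand":0.75},
    {"dx":0,"dy":0,"dz":0,"yaw":0,"hand":0.68},
    {"dx":0,"dy":0,"dz":0,"yaw":0,"hand":0.5},
    {"dx":0,"dy":0,"dz":0,"yaw":0,"hand":0.5},
    {"dx":0,"dy":0,"dz":0,"yaw":0,"hand":0.5},
    {"dx":0,"dy":0,"dz":0,"yaw":0,"hand":0.5},
    {"dx":0,"dy":0,"dz":0,"yaw":0,"hand":0.5},
  ],
  newtons=20,
)

```text
time_s: 3.5
ee_pos: [533.0, -169.2, 11.4]
ee_rot: [0.681, -0.189, -0.681, -0.189]
force: [-0.7, -1.1, 3.2]
gripper_width: 60.0
```

apply_moves(
  steps=[
    {"dx":-0.5,"dy":0,"dz":0,"yaw":0,"hand":0.5},
    {"dx":-1,"dy":0,"dz":0,"yaw":0,"hand":0.5},
    {"dx":-2,"dy":0,"dz":0,"yaw":0,"hand":0.5},
    {"dx":-3,"dy":0,"dz":0,"yaw":0,"hand":0.5},
    {"dx":-4.5,"dy":0,"dz":0,"yaw":0,"hand":0.5},
    {"dx":-6,"dy":0,"dz":0,"yaw":0,"hand":0.5},
    {"dx":-7.5,"dy":0,"dz":0,"yaw":0,"hand":0.5},
    {"dx":-9,"dy":0,"dz":0,"yaw":0,"hand":0.5},
    {"dx":-9,"dy":0,"dz":0,"yaw":0,"hand":0.5},
  ],
)

```text
time_s: 4.4
ee_pos: [534.2, -169.5, 104.0]
ee_rot: [0.683, -0.189, -0.68, -0.189]
force: [0.2, -0.3, -1.8]
gripper_width: 60.1
```

```bash
python3 - <<'E'
from h import *
o=get_obs(); print(o["gripper_width"],o["ee_pos"],o["joint_pos"].round(3)); print(plan(375,-230,60,59)); print(plan(375,-230,6,59))
E
```

```text
60.05453444292376 [ 534.16166826 -169.51820327  103.98238295] [-0.39   0.51   1.726  0.     0.901  1.721]
(array([ 4.35, 13.38, 10.55]), np.float64(-0.0), 'cur jaw -121.0')
(array([ 9.75, 13.39, 10.57]), np.float64(-0.0), 'cur jaw -121.0')
```

apply_moves(
  steps=[
    {"dx":0,"dy":1.5,"dz":1.2,"yaw":0,"hand":0.5},
    {"dx":0,"dy":4,"dz":3.2,"yaw":0,"hand":0.5},
    {"dx":0,"dy":7,"dz":5.5,"yaw":0,"hand":0.5},
    {"dx":1.5,"dy":10,"dz":8,"yaw":0,"hand":0.5},
    {"dx":3,"dy":12.5,"dz":10,"yaw":0,"hand":0.5},
    {"dx":4.5,"dy":13.4,"dz":10.6,"yaw":0,"hand":0.5},
    {"dx":6,"dy":13.4,"dz":10.6,"yaw":0,"hand":0.5},
    {"dx":7,"dy":13.4,"dz":10.6,"yaw":0,"hand":0.5},
    {"dx":8,"dy":13.4,"dz":10.6,"yaw":0,"hand":0.5},
    {"dx":8.6,"dy":13.4,"dz":10.6,"yaw":0,"hand":0.5},
    {"dx":9,"dy":13.4,"dz":10.6,"yaw":0,"hand":0.5},
    {"dx":9.3,"dy":13.4,"dz":10.6,"yaw":0,"hand":0.5},
    {"dx":9.3,"dy":13.4,"dz":10.6,"yaw":0,"hand":0.5},
  ],
)

```text
time_s: 5.7
ee_pos: [373.2, -229.2, 8.1]
ee_rot: [-0.681, 0.189, 0.681, 0.189]
force: [-0.7, 0.2, -1.3]
gripper_width: 59.6
```

apply_moves(
  steps=[
    {"dx":0.1,"dy":0,"dz":0,"yaw":0,"hand":0.5},
    {"dx":0.2,"dy":0,"dz":0,"yaw":0,"hand":0.5},
    {"dx":0.25,"dy":0,"dz":0,"yaw":0,"hand":0.5},
    {"dx":0.25,"dy":0,"dz":0,"yaw":0,"hand":0.5},
  ],
)

```text
time_s: 6.1
ee_pos: [373.1, -229.3, 5.8]
ee_rot: [0.681, -0.189, -0.681, -0.189]
force: [-0.5, 0.3, -0.9]
gripper_width: 59.6
```

apply_moves(
  steps=[
    {"dx":0.05,"dy":0,"dz":0,"yaw":0,"hand":0.5},
    {"dx":0.1,"dy":0,"dz":0,"yaw":0,"hand":0.5},
    {"dx":0.1,"dy":0,"dz":0,"yaw":0,"hand":0.5},
  ],
)

```text
time_s: 6.4
ee_pos: [373.2, -229.4, 5.3]
ee_rot: [0.681, -0.189, -0.681, -0.189]
force: [-2.5, 1.3, 12.3]
gripper_width: 59.9
```

Contact with the bench. I release and lift.

apply_moves(
  steps=[
    {"dx":-0.05,"dy":0,"dz":0,"yaw":0,"hand":0.7},
    {"dx":-0.05,"dy":0,"dz":0,"yaw":0,"hand":0.9},
    {"dx":-0.1,"dy":0,"dz":0,"yaw":0,"hand":1},
    {"dx":-0.2,"dy":0,"dz":0,"yaw":0,"hand":1},
    {"dx":-1,"dy":0,"dz":0,"yaw":0,"hand":1},
    {"dx":-3,"dy":0,"dz":0,"yaw":0,"hand":1},
    {"dx":-7,"dy":0,"dz":0,"yaw":0,"hand":1},
    {"dx":-11,"dy":0,"dz":0,"yaw":0,"hand":1},
    {"dx":-14,"dy":0,"dz":0,"yaw":0,"hand":1},
    {"dx":-14,"dy":0,"dz":0,"yaw":0,"hand":1},
  ],
)

```text
time_s: 7.4
ee_pos: [374.6, -230.4, 148.7]
ee_rot: [0.684, -0.19, -0.679, -0.188]
force: [0.7, 0.5, 0.0]
gripper_width: 92.8
```

```bash
python3 - <<'E'
from h import *
im=capture("top")[:,:,::-1].copy()
cv2.imwrite("pics/top2.png",im)
o=get_obs(); print(o["time_s"],o["ee_pos"],o["gripper_width"]); print(plan(537,192,150,10.0))
E
```

```text
7.45 [ 373.7966485  -229.81932711  146.53183057] 92.88893028722342
(array([ -0.4 , -44.56,   7.73]), np.float64(49.0), 'cur jaw -121.0')
```

View pics/top2.png

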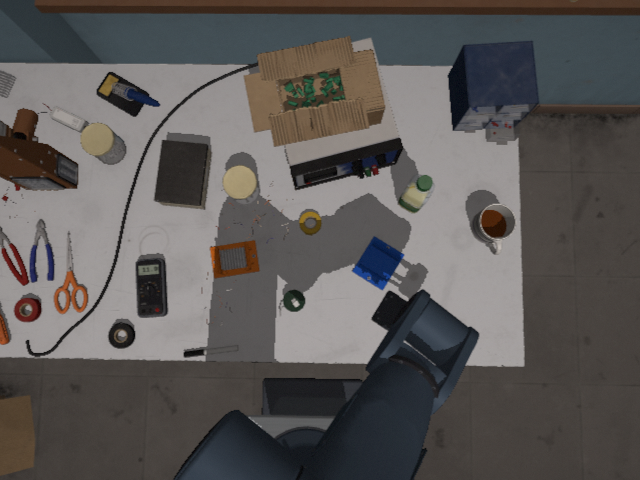

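The blue nest at (379,262) is now empty. The relay is set down at A under the wrist. Next, over the orange nest, turning -131° so the last joint stays in range.

apply_moves(
  steps=[
    {"dx":0,"dy":-3,"dz":0.5,"yaw":-8,"hand":1},
    {"dx":0,"dy":-6,"dz":1,"yaw":-16,"hand":1},
    {"dx":0,"dy":-9,"dz":1.5,"yaw":-24,"hand":1},
    {"dx":0,"dy":-12,"dz":2,"yaw":-32,"hand":1},
    {"dx":0,"dy":-15,"dz":2.5,"yaw":-40,"hand":1},
    {"dx":0,"dy":-18,"dz":3,"yaw":-48,"hand":1},
    {"dx":0,"dy":-21,"dz":3.5,"yaw":-56,"hand":1},
    {"dx":0,"dy":-24,"dz":4,"yaw":-64,"hand":1},
    {"dx":0,"dy":-27,"dz":4.5,"yaw":-72,"hand":1},
    {"dx":0,"dy":-30,"dz":5,"yaw":-80,"hand":1},
    {"dx":0,"dy":-33,"dz":5.5,"yaw":-88,"hand":1},
    {"dx":0,"dy":-36,"dz":6.2,"yaw":-96,"hand":1},
    {"dx":0,"dy":-39,"dz":6.8,"yaw":-104,"hand":1},
    {"dx":0,"dy":-42,"dz":7.4,"yaw":-112,"hand":1},
    {"dx":0,"dy":-44,"dz":7.7,"yaw":-120,"hand":1},
    {"dx":0,"dy":-44.5,"dz":7.7,"yaw":-127,"hand":1},
    {"dx":0,"dy":-44.5,"dz":7.7,"yaw":-131,"hand":1},
    {"dx":0,"dy":-44.5,"dz":7.7,"yaw":-131,"hand":1},
    {"dx":0,"dy":-44.5,"dz":7.7,"yaw":-131,"hand":1},
  ],
)

```text
time_s: 9.35
ee_pos: [535.8, 191.6, 143.8]
ee_rot: [0.455, 0.541, -0.456, 0.541]
force: [-0.5, -0.3, -1.0]
gripper_width: 93.2
```

```bash
python3 - <<'E'
from h import *
for n in ("scene","top"): cv2.imwrite(f"pics/{n}3.png",capture(n)[:,:,::-1])
im=cv2.imread("pics/top2.png"); hsv=cv2.cvtColor(im,cv2.COLOR_BGR2HSV)
top=cv2.imread("pics/top3.png"); hsv=cv2.cvtColor(top,cv2.COLOR_BGR2HSV)
m=cv2.inRange(hsv,(100,150,40),(120,255,255)); b=np.zeros_like(m); b[225:300,340:415]=m[225:300,340:415]
rr=cv2.minAreaRect(cv2.findNonZero(b)); q=ray("top",cv2.boxPoints(rr),6); print(q.round(1),q.mean(0))
o=get_obs(); print(o["time_s"],o["ee_pos"],o["joint_pos"].round(2))
print(plan(537.2,192,150,9.9))
a=cv2.resize(cv2.imread("pics/scene3.png")[200:330,190:290],None,fx=4,fy=4,interpolation=cv2.INTER_CUBIC)
c=cv2.resize(top[230:360,340:440],None,fx=4,fy=4,interpolation=cv2.INTER_CUBIC)
cv2.imwrite("pics/c3.png",np.hstack([a,c]))
E
```

```text
[[ 511.1 -104.3    6. ]
 [ 600.  -157.7    6. ]
 [ 554.1 -233.1    6. ]
 [ 465.9 -179.5    6. ]] [ 532.76708053 -168.63018931    6.        ]
9.45 [536.05482009 191.56503246 144.29051444] [0.26 0.47 1.67 0.   1.   0.09]
(array([-0.57,  0.12, -0.02]), np.float64(-0.0), 'cur jaw 9.9')
```

View pics/c3.png

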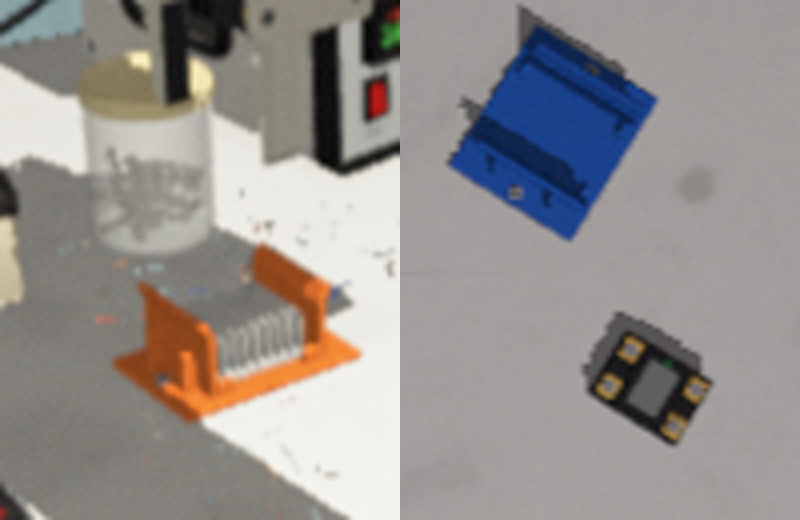

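The left crop shows the heat sink seated in the orange nest. The right crop shows the relay flat at A, and the blue nest measured again at (532.8,-168.6). Now down on the heat sink.

apply_moves(
  steps=[
    {"dx":2.5,"dy":0,"dz":0,"yaw":0,"hand":1},
    {"dx":5,"dy":0.05,"dz":0,"yaw":0,"hand":1},
    {"dx":7.5,"dy":0.05,"dz":0,"yaw":0,"hand":1},
    {"dx":9.5,"dy":0.05,"dz":0,"yaw":0,"hand":1},
    {"dx":11,"dy":0.05,"dz":0,"yaw":0,"hand":1},
    {"dx":11.8,"dy":0.05,"dz":0,"yaw":0,"hand":1},
    {"dx":12.4,"dy":0.05,"dz":0,"yaw":0,"hand":1},
    {"dx":12.9,"dy":0.05,"dz":0,"yaw":0,"hand":1},
    {"dx":13.3,"dy":0.05,"dz":0,"yaw":0,"hand":1},
    {"dx":13.3,"dy":0.05,"dz":0,"yaw":0,"hand":1},
  ],
)

```text
time_s: 10.45
ee_pos: [536.8, 191.9, 11.7]
ee_rot: [0.455, 0.542, -0.455, 0.542]
force: [0.0, -0.4, -0.3]
gripper_width: 92.7
```

apply_moves(
  steps=[
    {"dx":0.1,"dy":0,"dz":0,"yaw":0,"hand":0.75},
    {"dx":0.1,"dy":0,"dz":0,"yaw":0,"hand":0.58},
    {"dx":0.1,"dy":0,"dz":0,"yaw":0,"hand":0.4},
    {"dx":0.1,"dy":0,"dz":0,"yaw":0,"hand":0.4},
    {"dx":0.1,"dy":0,"dz":0,"yaw":0,"hand":0.4},
    {"dx":0.1,"dy":0,"dz":0,"yaw":0,"hand":0.4},
    {"dx":0.1,"dy":0,"dz":0,"yaw":0,"hand":0.4},
  ],
  newtons=20,
)

```text
time_s: 11.15
ee_pos: [536.7, 191.9, 10.8]
ee_rot: [0.454, 0.542, -0.455, 0.542]
force: [-1.1, -0.4, 1.5]
gripper_width: 50.0
```

apply_moves(
  steps=[
    {"dx":-0.5,"dy":0,"dz":0,"yaw":0,"hand":0.4},
    {"dx":-1,"dy":0,"dz":0,"yaw":0,"hand":0.4},
    {"dx":-2,"dy":0,"dz":0,"yaw":0,"hand":0.4},
    {"dx":-3,"dy":0,"dz":0,"yaw":0,"hand":0.4},
    {"dx":-4.5,"dy":0,"dz":0,"yaw":0,"hand":0.4},
    {"dx":-6,"dy":0,"dz":0,"yaw":0,"hand":0.4},
    {"dx":-7.5,"dy":0,"dz":0,"yaw":0,"hand":0.4},
    {"dx":-9,"dy":0,"dz":0,"yaw":0,"hand":0.4},
    {"dx":-9,"dy":0,"dz":0,"yaw":0,"hand":0.4},
  ],
)

```text
time_s: 12.05
ee_pos: [537.9, 192.2, 103.2]
ee_rot: [0.456, 0.541, -0.453, 0.542]
force: [0.1, -0.4, -1.6]
gripper_width: 50.5
```

```bash
python3 - <<'E'
from h import *
o=get_obs(); print(o["gripper_width"],o["ee_pos"],o["joint_pos"].round(3)); print(plan(365,-70,6)); 
E
```

```text
50.45771931109691 [537.93338945 192.21958783 103.24731218] [0.262 0.528 1.697 0.    0.913 0.087]
(array([  9.64, -21.62,  22.83]), 0, 'cur jaw 10.0')
```

apply_moves(
  steps=[
    {"dx":0,"dy":-1,"dz":1,"yaw":0,"hand":0.4},
    {"dx":0,"dy":-3,"dz":3,"yaw":0,"hand":0.4},
    {"dx":0,"dy":-6,"dz":6.3,"yaw":0,"hand":0.4},
    {"dx":0,"dy":-9,"dz":9.5,"yaw":0,"hand":0.4},
    {"dx":0,"dy":-12,"dz":12.7,"yaw":0,"hand":0.4},
    {"dx":0,"dy":-15,"dz":15.8,"yaw":0,"hand":0.4},
    {"dx":1,"dy":-18,"dz":19,"yaw":0,"hand":0.4},
    {"dx":3,"dy":-20.5,"dz":21.6,"yaw":0,"hand":0.4},
    {"dx":5,"dy":-21.6,"dz":22.8,"yaw":0,"hand":0.4},
    {"dx":7,"dy":-21.6,"dz":22.8,"yaw":0,"hand":0.4},
    {"dx":8.2,"dy":-21.6,"dz":22.8,"yaw":0,"hand":0.4},
    {"dx":8.9,"dy":-21.6,"dz":22.8,"yaw":0,"hand":0.4},
    {"dx":9.3,"dy":-21.6,"dz":22.8,"yaw":0,"hand":0.4},
    {"dx":9.3,"dy":-21.6,"dz":22.8,"yaw":0,"hand":0.4},
  ],
)

```text
time_s: 13.45
ee_pos: [363.6, -70.0, 7.6]
ee_rot: [0.454, 0.542, -0.454, 0.542]
force: [0.2, 0.1, -1.3]
gripper_width: 49.7
```

apply_moves(
  steps=[
    {"dx":0.1,"dy":0,"dz":0,"yaw":0,"hand":0.4},
    {"dx":0.18,"dy":0,"dz":0,"yaw":0,"hand":0.4},
    {"dx":0.24,"dy":0,"dz":0,"yaw":0,"hand":0.4},
    {"dx":0.28,"dy":0,"dz":0,"yaw":0,"hand":0.4},
    {"dx":0.28,"dy":0,"dz":0,"yaw":0,"hand":0.4},
  ],
)

```text
time_s: 13.95
ee_pos: [363.7, -70.2, 5.0]
ee_rot: [0.455, 0.542, -0.454, 0.542]
force: [-0.7, 0.2, -1.6]
gripper_width: 50.0
```

apply_moves(
  steps=[
    {"dx":0.05,"dy":0,"dz":0,"yaw":0,"hand":0.4},
    {"dx":0.1,"dy":0,"dz":0,"yaw":0,"hand":0.4},
    {"dx":0.1,"dy":0,"dz":0,"yaw":0,"hand":0.4},
  ],
)

```text
time_s: 14.25
ee_pos: [363.7, -70.2, 4.6]
ee_rot: [0.455, 0.542, -0.454, 0.542]
force: [-4.8, 1.4, 21.3]
gripper_width: 50.1
```

Contact. I release, lift, and back away to see the heat sink.

apply_moves(
  steps=[
    {"dx":-0.05,"dy":0,"dz":0,"yaw":0,"hand":0.6},
    {"dx":-0.05,"dy":0,"dz":0,"yaw":0,"hand":0.8},
    {"dx":-0.1,"dy":0,"dz":0,"yaw":0,"hand":1},
    {"dx":-0.2,"dy":0,"dz":0,"yaw":0,"hand":1},
    {"dx":-1,"dy":0,"dz":0,"yaw":0,"hand":1},
    {"dx":-3,"dy":0,"dz":0,"yaw":0,"hand":1},
    {"dx":-6,"dy":0,"dz":0,"yaw":8,"hand":1},
    {"dx":-9,"dy":0,"dz":0,"yaw":16,"hand":1},
    {"dx":-11,"dy":3,"dz":-4,"yaw":24,"hand":1},
    {"dx":-11,"dy":6,"dz":-8,"yaw":32,"hand":1},
    {"dx":-11,"dy":9,"dz":-12,"yaw":40,"hand":1},
    {"dx":-11,"dy":12,"dz":-16,"yaw":48,"hand":1},
    {"dx":-11,"dy":12,"dz":-20,"yaw":56,"hand":1},
    {"dx":-11,"dy":12,"dz":-20,"yaw":64,"hand":1},
  ],
)

```text
time_s: 15.65
ee_pos: [447.3, 150.0, 114.5]
ee_rot: [0.666, 0.238, -0.665, 0.238]
force: [-0.8, -0.8, -0.2]
gripper_width: 92.6
```

```bash
python3 - <<'E'
from h import *
for n in ("scene","top"): cv2.imwrite(f"pics/{n}4.png",capture(n)[:,:,::-1])
o=get_obs(); print(o["time_s"],o["ee_pos"],o["joint_pos"].round(2))
E
```

```text
15.75 [447.21332969 150.27895881 114.4225014 ] [0.23 0.36 1.94 0.   0.84 1.11]
```

View pics/top4.png

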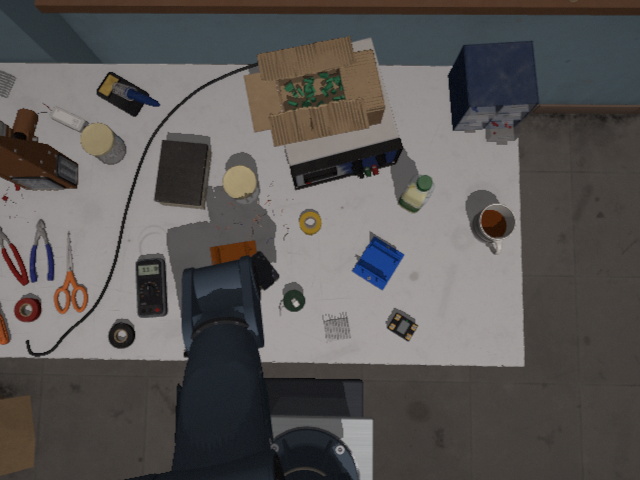

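The view shows the heat sink on the bench at (338,326) and the relay at (403,326), both clear of the arm. I measure both.

```bash
python3 - <<'E'
from h import *
im=cv2.imread("pics/top4.png"); g=cv2.cvtColor(im,cv2.COLOR_BGR2GRAY)
def fit(box,thr,z,close=5):
    x0,y0,x1,y1=box; m=np.zeros_like(g); m[y0:y1,x0:x1]=(g[y0:y1,x0:x1]<thr)*255
    m=cv2.morphologyEx(m,cv2.MORPH_CLOSE,np.ones((close,close)))
    c=max(cv2.findContours(m,0,2)[0],key=cv2.contourArea); rr=cv2.minAreaRect(c); q=ray("top",cv2.boxPoints(rr),z)
    print(rr); print(q.round(1),q.mean(0).round(1)); e=np.diff(q,axis=0); print(np.linalg.norm(e,axis=1),np.degrees(np.arctan2(e[:,1],e[:,0])))
print("bench",np.median(g[310:345,360:380]))
fit((315,305,362,348),150,28); fit((380,300,425,348),100,26)
a=cv2.resize(im[300:350,315:425],None,fx=7,fy=7,interpolation=cv2.INTER_CUBIC); cv2.imwrite("pics/c4.png",a)
E
```

```text
bench 158.0
((336.29595947265625, 326.37432861328125), (27.969289779663086, 25.941776275634766), 81.02737426757812)
[[ 401.2  -29.2   28. ]
 [ 412.   -91.6   28. ]
 [ 345.4 -102.8   28. ]
 [ 334.7  -40.7   28. ]] [373.3 -66.1  28. ]
[63.41485058 67.47911348 63.04770779] [ -80.19745398 -170.49991523   99.81052578]
((401.3970947265625, 323.8382263183594), (29.326255798339844, 22.980810165405273), 30.963754653930664)
[[ 375.6 -179.6   26. ]
 [ 423.8 -208.4   26. ]
 [ 388.2 -269.4   26. ]
 [ 340.3 -240.5   26. ]] [ 381.9 -224.5   26. ]
[56.15144583 70.6457219  55.93003443] [ -30.85888398 -120.27802129  148.88322353]
```

View pics/c4.png

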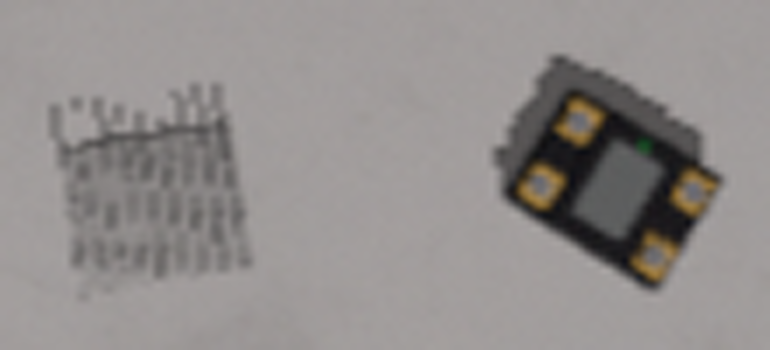

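```bash
python3 - <<'E'
from h import *
print(ray("top",[[336.9,329.2]],28).round(1), ray("top",[[402.3,326.4]],27).round(1))
E
```

```text
[[366.4 -67.6  28. ]] [[ 375.7 -226.6   27. ]]
```

```bash
python3 - <<'E'
from h import *
im=cv2.imread("pics/scene4.png")
cv2.imwrite("pics/c5.png",cv2.resize(im[220:420,200:400],None,fx=3,fy=3,interpolation=cv2.INTER_CUBIC))
print(proj("scene",[[363.7,-70.2,28],[373,-229,28],[533,-169,6],[537,192,6]]))
E
```

```text
[[389.60616479 285.77885942]
 [442.91359908 268.18094263]
 [381.8952081  255.17233948]
 [248.67876301 288.31775597]]
```

View pics/scene4.png

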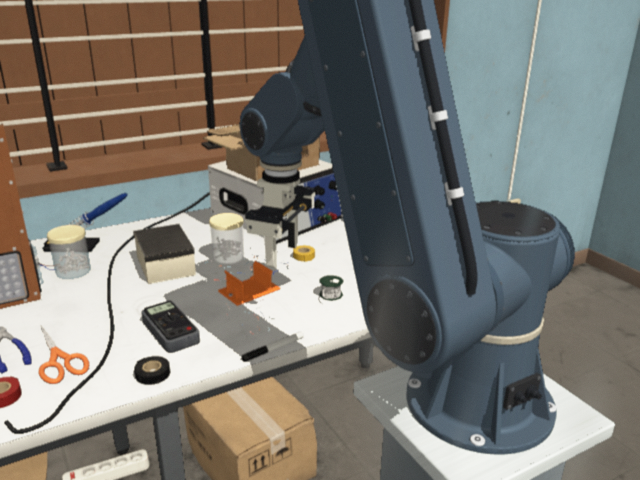

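```bash
python3 - <<'E'
from h import *
q=ray("scene",[[218.4,290.1],[237.1,304.0],[280.1,287.6]],5); print(q.round(1)); print("centre",(q[0]+q[2])/2)
im=cv2.imread("pics/top4.png"); hsv=cv2.cvtColor(im,cv2.COLOR_BGR2HSV)
m=cv2.inRange(hsv,(18,100,60),(35,255,255)); b=np.zeros_like(m); b[205:240,295:330]=m[205:240,295:330]
print(cv2.minAreaRect(cv2.findNonZero(b)))
for n in("top","scene"):
  im=cv2.imread(f"pics/{n}4.png"); hsv=cv2.cvtColor(im,cv2.COLOR_BGR2HSV); m=cv2.inRange(hsv,(18,100,60),(35,255,255)); b=np.zeros_like(m)
  x0,y0,x1,y1=(295,205,330,240) if n=="top" else (285,240,322,266)
  b[y0:y1,x0:x1]=m[y0:y1,x0:x1]; x,y,w,h=cv2.boundingRect(b); print(n,x,y,w,h, ray(n,[x+w/2-.5,y+h/2-.5],12))
E
```

```text
[[563.4 254.    5. ]
 [487.7 240.6   5. ]
 [507.9 127.7   5. ]]
centre [535.66634656 190.859061     5.        ]
((309.5, 223.0), (22.0, 21.0), 90.0)
top 299 212 22 23 [[629.91170497   3.75207206  12.        ]]
scene 293 246 22 15 [[626.27092297   4.18927488  12.        ]]
```

Both cameras agree on the orange centre within 2 mm: top (537.6,192.4) and scene (535.7,190.9). The top camera reads about 1–2.5 mm high against the gripped parts, so I aim at (531.8,-169.8) for blue and (536.6,191.8) for orange.

```bash
python3 - <<'E'
from h import *
print(plan(363.7,-70,115,-80))
E
```

```text
(array([-0.07, 11.68, 20.46]), np.float64(29.5), 'cur jaw -50.5')
```

apply_moves(
  steps=[
    {"dx":0,"dy":1.5,"dz":2.5,"yaw":4,"hand":1},
    {"dx":0,"dy":3.5,"dz":6,"yaw":9,"hand":1},
    {"dx":0,"dy":5.5,"dz":9.5,"yaw":14,"hand":1},
    {"dx":0,"dy":7.5,"dz":13,"yaw":19,"hand":1},
    {"dx":0,"dy":9.5,"dz":16.5,"yaw":24,"hand":1},
    {"dx":0,"dy":11,"dz":19.3,"yaw":29,"hand":1},
    {"dx":0,"dy":11.7,"dz":20.5,"yaw":29.5,"hand":1},
    {"dx":0,"dy":11.7,"dz":20.5,"yaw":29.5,"hand":1},
    {"dx":0,"dy":11.7,"dz":20.5,"yaw":29.5,"hand":1},
  ],
)

```text
time_s: 16.65
ee_pos: [363.9, -73.4, 114.2]
ee_rot: [0.704, 0.063, -0.704, 0.063]
force: [0.1, -0.4, 1.0]
gripper_width: 92.7
```

```bash
python3 - <<'E'
from h import *
print(get_obs()["ee_pos"],plan(363.7,-70,5,-80))
E
```

```text
[363.86823172 -73.36832105 114.18468688] (array([10.92, -0.33, -0.04]), np.float64(0.2), 'cur jaw -79.8')
```

apply_moves(
  steps=[
    {"dx":2.5,"dy":-0.2,"dz":0,"yaw":0,"hand":1},
    {"dx":5,"dy":-0.2,"dz":0,"yaw":0,"hand":1},
    {"dx":7,"dy":-0.2,"dz":0,"yaw":0,"hand":1},
    {"dx":8.5,"dy":-0.2,"dz":0,"yaw":0,"hand":1},
    {"dx":9.5,"dy":-0.2,"dz":0,"yaw":0,"hand":1},
    {"dx":10.3,"dy":-0.2,"dz":0,"yaw":0,"hand":1},
    {"dx":10.8,"dy":-0.2,"dz":0,"yaw":0,"hand":1},
    {"dx":10.8,"dy":-0.2,"dz":0,"yaw":0,"hand":1},
  ],
)

```text
time_s: 17.45
ee_pos: [363.6, -71.2, 5.7]
ee_rot: [-0.704, -0.063, 0.704, -0.063]
force: [-0.5, -0.6, 0.1]
gripper_width: 92.9
```

```bash
python3 - <<'E'
from h import *
print(get_obs()["ee_pos"],plan(363.7,-70,5.5,-80))
E
```

```text
[363.61531734 -71.15864738   5.73029594] (array([ 0.02, -0.11, -0.03]), np.float64(0.2), 'cur jaw -79.8')
```

apply_moves(
  steps=[
    {"dx":0,"dy":-0.1,"dz":0,"yaw":0,"hand":0.75},
    {"dx":0,"dy":-0.1,"dz":0,"yaw":0,"hand":0.68},
    {"dx":0,"dy":-0.1,"dz":0,"yaw":0,"hand":0.5},
    {"dx":0,"dy":-0.1,"dz":0,"yaw":0,"hand":0.5},
    {"dx":0,"dy":-0.1,"dz":0,"yaw":0,"hand":0.5},
    {"dx":0,"dy":-0.1,"dz":0,"yaw":0,"hand":0.5},
    {"dx":0,"dy":-0.1,"dz":0,"yaw":0,"hand":0.5},
  ],
  newtons=20,
)

```text
time_s: 18.15
ee_pos: [363.6, -70.4, 6.1]
ee_rot: [0.704, 0.063, -0.704, 0.063]
force: [-0.9, 0.0, 5.2]
gripper_width: 59.6
```

apply_moves(
  steps=[
    {"dx":-0.5,"dy":0,"dz":0,"yaw":0,"hand":0.5},
    {"dx":-1,"dy":0,"dz":0,"yaw":0,"hand":0.5},
    {"dx":-2.5,"dy":0,"dz":0,"yaw":0,"hand":0.5},
    {"dx":-4.5,"dy":0,"dz":0,"yaw":0,"hand":0.5},
    {"dx":-6.5,"dy":0,"dz":0,"yaw":0,"hand":0.5},
    {"dx":-8.5,"dy":0,"dz":0,"yaw":0,"hand":0.5},
    {"dx":-10,"dy":0,"dz":0,"yaw":0,"hand":0.5},
    {"dx":-10,"dy":0,"dz":0,"yaw":0,"hand":0.5},
  ],
)

```text
time_s: 18.95
ee_pos: [364.4, -70.6, 107.5]
ee_rot: [0.705, 0.062, -0.703, 0.063]
force: [0.6, -0.9, -0.6]
gripper_width: 59.9
```

```bash
python3 - <<'E'
from h import *
print(get_obs()["ee_pos"],plan(531.8,-169.8,110,-121))
E
```

```text
[364.35112539 -70.61761115 107.52842638] (array([ -0.18,  12.72, -14.73]), np.float64(41.2), 'cur jaw -79.8')
```

apply_moves(
  steps=[
    {"dx":0,"dy":1,"dz":-1.2,"yaw":3,"hand":0.5},
    {"dx":0,"dy":3,"dz":-3.5,"yaw":9,"hand":0.5},
    {"dx":0,"dy":5.2,"dz":-6,"yaw":16,"hand":0.5},
    {"dx":0,"dy":7.5,"dz":-8.7,"yaw":23,"hand":0.5},
    {"dx":0,"dy":9.8,"dz":-11.4,"yaw":30,"hand":0.5},
    {"dx":0,"dy":11.7,"dz":-13.5,"yaw":37,"hand":0.5},
    {"dx":0,"dy":12.7,"dz":-14.7,"yaw":41.2,"hand":0.5},
    {"dx":0,"dy":12.7,"dz":-14.7,"yaw":41.2,"hand":0.5},
    {"dx":0,"dy":12.7,"dz":-14.7,"yaw":41.2,"hand":0.5},
  ],
)

```text
time_s: 19.85
ee_pos: [529.6, -168.9, 104.9]
ee_rot: [-0.681, 0.188, 0.682, 0.189]
force: [0.0, 1.1, -0.5]
gripper_width: 59.8
```

```bash
python3 - <<'E'
from h import *
print(get_obs()["ee_pos"],plan(531.8,-169.8,60,-121))
E
```

```text
[ 529.61598204 -168.94720021  104.86082495] (array([ 4.49, -0.04, -0.24]), np.float64(0.1), 'cur jaw -120.9')
```

apply_moves(
  steps=[
    {"dx":1.5,"dy":0,"dz":-0.1,"yaw":0,"hand":0.5},
    {"dx":3,"dy":0,"dz":-0.1,"yaw":0,"hand":0.5},
    {"dx":4.2,"dy":0,"dz":-0.1,"yaw":0,"hand":0.5},
    {"dx":4.2,"dy":0,"dz":-0.1,"yaw":0,"hand":0.5},
    {"dx":4.2,"dy":0,"dz":-0.1,"yaw":0,"hand":0.5},
  ],
)

```text
time_s: 20.35
ee_pos: [531.2, -169.7, 63.7]
ee_rot: [-0.681, 0.189, 0.682, 0.189]
force: [0.6, 0.3, -0.1]
gripper_width: 59.7
```

```bash
python3 - <<'E'
from h import *
print(get_obs()["ee_pos"],plan(531.8,-169.8,20,-121))
for n in ("scene","top"): cv2.imwrite(f"pics/{n}6.png",capture(n)[:,:,::-1])
a=cv2.imread("pics/top6.png")[220:310,330:450]; cv2.imwrite("pics/c6.png",cv2.resize(a,None,fx=5,fy=5,interpolation=cv2.INTER_CUBIC))
E
```

```text
[ 531.19986737 -169.73994071   63.73588143] (array([ 4.37, -0.03, -0.06]), np.float64(-0.0), 'cur jaw -121.0')
```

View pics/c6.png

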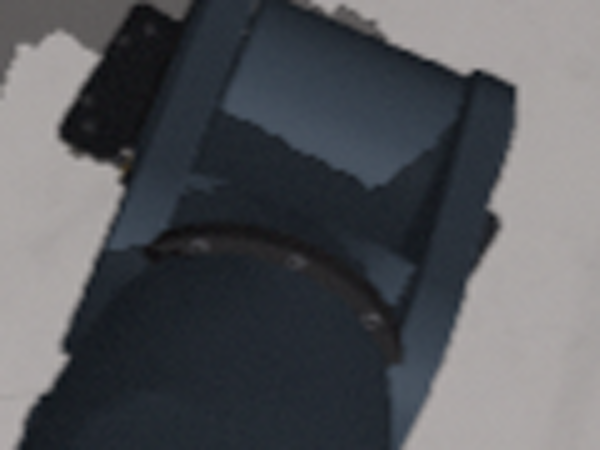

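The wrist covers the nest in the view, so I go by force. Lowering between the guards to z≈30:

apply_moves(
  steps=[
    {"dx":0.6,"dy":0,"dz":0,"yaw":0,"hand":0.5},
    {"dx":1.2,"dy":0,"dz":0,"yaw":0,"hand":0.5},
    {"dx":1.8,"dy":0,"dz":0,"yaw":0,"hand":0.5},
    {"dx":2.4,"dy":0,"dz":0,"yaw":0,"hand":0.5},
    {"dx":3,"dy":0,"dz":0,"yaw":0,"hand":0.5},
    {"dx":3.4,"dy":0,"dz":0,"yaw":0,"hand":0.5},
    {"dx":3.4,"dy":0,"dz":0,"yaw":0,"hand":0.5},
  ],
)

```text
time_s: 21.15
ee_pos: [531.1, -169.8, 29.3]
ee_rot: [-0.681, 0.189, 0.682, 0.189]
force: [-0.1, 0.3, -1.8]
gripper_width: 59.5
```

apply_moves(
  steps=[
    {"dx":0.4,"dy":0,"dz":0,"yaw":0,"hand":0.5},
    {"dx":0.8,"dy":0,"dz":0,"yaw":0,"hand":0.5},
    {"dx":1.1,"dy":0,"dz":0,"yaw":0,"hand":0.5},
    {"dx":1.3,"dy":0,"dz":0,"yaw":0,"hand":0.5},
    {"dx":1.45,"dy":0,"dz":0,"yaw":0,"hand":0.5},
    {"dx":1.5,"dy":0,"dz":0,"yaw":0,"hand":0.5},
  ],
)

```text
time_s: 21.75
ee_pos: [531.4, -169.9, 14.8]
ee_rot: [-0.681, 0.189, 0.681, 0.189]
force: [-0.1, -0.4, -1.5]
gripper_width: 59.9
```

apply_moves(
  steps=[
    {"dx":0.1,"dy":0,"dz":0,"yaw":0,"hand":0.5},
    {"dx":0.18,"dy":0,"dz":0,"yaw":0,"hand":0.5},
    {"dx":0.25,"dy":0,"dz":0,"yaw":0,"hand":0.5},
    {"dx":0.28,"dy":0,"dz":0,"yaw":0,"hand":0.5},
    {"dx":0.3,"dy":0,"dz":0,"yaw":0,"hand":0.5},
  ],
)

```text
time_s: 22.25
ee_pos: [531.4, -169.9, 12.1]
ee_rot: [-0.681, 0.189, 0.681, 0.189]
force: [-2.3, 0.7, 4.1]
gripper_width: 59.6
```

Floor contact at the expected height (TCP 12.1). Release and lift, then go on towards the relay at A.

apply_moves(
  steps=[
    {"dx":0.02,"dy":0,"dz":0,"yaw":0,"hand":0.6},
    {"dx":0,"dy":0,"dz":0,"yaw":0,"hand":0.75},
    {"dx":0,"dy":0,"dz":0,"yaw":0,"hand":0.9},
    {"dx":0,"dy":0,"dz":0,"yaw":0,"hand":1},
    {"dx":-0.5,"dy":0,"dz":0,"yaw":0,"hand":1},
    {"dx":-1.5,"dy":0,"dz":0,"yaw":0,"hand":1},
    {"dx":-3.5,"dy":0,"dz":0,"yaw":0,"hand":1},
    {"dx":-6.5,"dy":0,"dz":0,"yaw":0,"hand":1},
    {"dx":-9.5,"dy":0,"dz":0,"yaw":0,"hand":1},
    {"dx":-11,"dy":0,"dz":0,"yaw":0,"hand":1},
    {"dx":-11,"dy":0,"dz":0,"yaw":0,"hand":1},
  ],
)

```text
time_s: 23.35
ee_pos: [532.7, -170.4, 124.8]
ee_rot: [0.683, -0.189, -0.68, -0.189]
force: [0.8, 0.5, -0.6]
gripper_width: 93.2
```

```bash
python3 - <<'E'
from h import *
print(get_obs()["ee_pos"],plan(373.2,-229.4,115,-31))
E
```

```text
[ 532.66309562 -170.36035936  124.77593689] (array([ 0.92, 13.28, 10.63]), np.float64(90.0), 'cur jaw -121.0')
```

apply_moves(
  steps=[
    {"dx":0,"dy":1,"dz":0.8,"yaw":-8,"hand":1},
    {"dx":0,"dy":2.5,"dz":2,"yaw":-16,"hand":1},
    {"dx":0,"dy":4,"dz":3.2,"yaw":-24,"hand":1},
    {"dx":0,"dy":5.5,"dz":4.4,"yaw":-32,"hand":1},
    {"dx":0,"dy":7,"dz":5.6,"yaw":-40,"hand":1},
    {"dx":0,"dy":8.5,"dz":6.8,"yaw":-48,"hand":1},
    {"dx":0,"dy":10,"dz":8,"yaw":-56,"hand":1},
    {"dx":0,"dy":11.3,"dz":9,"yaw":-64,"hand":1},
    {"dx":0,"dy":12.5,"dz":10,"yaw":-72,"hand":1},
    {"dx":0,"dy":13.2,"dz":10.6,"yaw":-80,"hand":1},
    {"dx":0,"dy":13.2,"dz":10.6,"yaw":-87,"hand":1},
    {"dx":0,"dy":13.2,"dz":10.6,"yaw":-90,"hand":1},
    {"dx":0,"dy":13.2,"dz":10.6,"yaw":-90,"hand":1},
    {"dx":0,"dy":13.2,"dz":10.6,"yaw":-90,"hand":1},
  ],
)

```text
time_s: 24.75
ee_pos: [372.4, -228.2, 121.6]
ee_rot: [-0.616, -0.348, 0.616, -0.347]
force: [-0.1, -1.0, 1.0]
gripper_width: 92.9
```

```bash
python3 - <<'E'
from h import *
o=get_obs();print(o["ee_pos"],o["joint_pos"].round(2),plan(373.2,-229.4,5.5,-31))
for n in ("scene","top"): cv2.imwrite(f"pics/{n}7.png",capture(n)[:,:,::-1])
a=cv2.imread("pics/top7.png")[220:340,330:450]; cv2.imwrite("pics/c7.png",cv2.resize(a,None,fx=5,fy=5,interpolation=cv2.INTER_CUBIC))
E
```

```text
[ 372.35207958 -228.16752394  121.56553683] [-0.66  0.29  2.02  0.    0.83 -0.11] (array([11.61,  0.14,  0.06]), np.float64(-0.1), 'cur jaw -31.1')
```

View pics/c7.png

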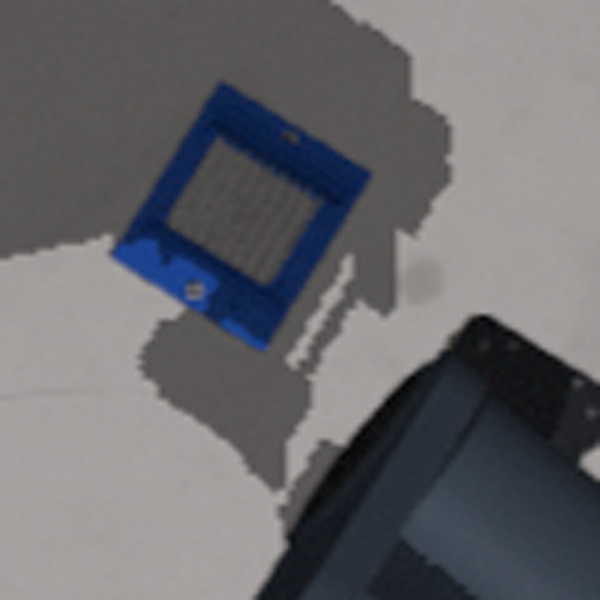

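The crop shows the heat sink squarely in the blue nest, with even blue margins around (243,210). Now the relay.

apply_moves(
  steps=[
    {"dx":2.5,"dy":0.05,"dz":0,"yaw":0,"hand":1},
    {"dx":5,"dy":0.05,"dz":0,"yaw":0,"hand":1},
    {"dx":7,"dy":0.05,"dz":0,"yaw":0,"hand":1},
    {"dx":8.8,"dy":0.05,"dz":0,"yaw":0,"hand":1},
    {"dx":10,"dy":0.05,"dz":0,"yaw":0,"hand":1},
    {"dx":10.9,"dy":0.05,"dz":0,"yaw":0,"hand":1},
    {"dx":11.5,"dy":0.05,"dz":0,"yaw":0,"hand":1},
    {"dx":11.5,"dy":0.05,"dz":0,"yaw":0,"hand":1},
  ],
)

```text
time_s: 25.65
ee_pos: [372.9, -228.6, 6.6]
ee_rot: [-0.615, -0.348, 0.616, -0.348]
force: [-0.0, -0.2, -0.2]
gripper_width: 93.1
```

apply_moves(
  steps=[
    {"dx":0,"dy":0,"dz":0,"yaw":0,"hand":0.75},
    {"dx":0,"dy":0,"dz":0,"yaw":0,"hand":0.55},
    {"dx":0,"dy":0,"dz":0,"yaw":0,"hand":0.35},
    {"dx":0,"dy":0,"dz":0,"yaw":0,"hand":0.35},
    {"dx":0,"dy":0,"dz":0,"yaw":0,"hand":0.35},
    {"dx":0,"dy":0,"dz":0,"yaw":0,"hand":0.35},
    {"dx":0,"dy":0,"dz":0,"yaw":0,"hand":0.35},
  ],
  newtons=20,
)

```text
time_s: 26.35
ee_pos: [373.0, -228.7, 7.0]
ee_rot: [0.616, 0.348, -0.616, 0.348]
force: [0.2, 0.6, -0.0]
gripper_width: 46.0
```

apply_moves(
  steps=[
    {"dx":-0.5,"dy":0,"dz":0,"yaw":0,"hand":0.35},
    {"dx":-1,"dy":0,"dz":0,"yaw":0,"hand":0.35},
    {"dx":-2.5,"dy":0,"dz":0,"yaw":0,"hand":0.35},
    {"dx":-4.5,"dy":0,"dz":0,"yaw":0,"hand":0.35},
    {"dx":-6.5,"dy":0,"dz":0,"yaw":0,"hand":0.35},
    {"dx":-8.5,"dy":0,"dz":0,"yaw":0,"hand":0.35},
    {"dx":-10.5,"dy":0,"dz":0,"yaw":0,"hand":0.35},
    {"dx":-11,"dy":0,"dz":0,"yaw":0,"hand":0.35},
    {"dx":-11,"dy":0,"dz":0,"yaw":0,"hand":0.35},
  ],
)

```text
time_s: 27.25
ee_pos: [373.2, -228.8, 117.4]
ee_rot: [0.616, 0.348, -0.615, 0.348]
force: [0.2, -0.1, -2.2]
gripper_width: 45.6
```

```bash
python3 - <<'E'
from h import *
o=get_obs();print(o["ee_pos"],o["gripper_width"],plan(536.4,191.8,115,10))
E
```

```text
[ 373.18946636 -228.78569491  117.4040939 ] 45.61250025010168 (array([  0.22,  -7.7 , -44.45]), np.float64(-41.0), 'cur jaw -31.0')
```

apply_moves(
  steps=[
    {"dx":0,"dy":-0.2,"dz":-1.2,"yaw":-1,"hand":0.35},
    {"dx":0,"dy":-0.7,"dz":-4,"yaw":-4,"hand":0.35},
    {"dx":0,"dy":-1.3,"dz":-7.5,"yaw":-7,"hand":0.35},
    {"dx":0,"dy":-1.9,"dz":-11,"yaw":-10,"hand":0.35},
    {"dx":0,"dy":-2.5,"dz":-14.5,"yaw":-14,"hand":0.35},
    {"dx":0,"dy":-3.1,"dz":-18,"yaw":-17,"hand":0.35},
    {"dx":0,"dy":-3.7,"dz":-21.5,"yaw":-20,"hand":0.35},
    {"dx":0,"dy":-4.3,"dz":-25,"yaw":-23,"hand":0.35},
    {"dx":0,"dy":-4.9,"dz":-28.5,"yaw":-26,"hand":0.35},
    {"dx":0,"dy":-5.5,"dz":-32,"yaw":-29,"hand":0.35},
    {"dx":0,"dy":-6.1,"dz":-35.5,"yaw":-32,"hand":0.35},
    {"dx":0,"dy":-6.7,"dz":-39,"yaw":-36,"hand":0.35},
    {"dx":0,"dy":-7.3,"dz":-42,"yaw":-39,"hand":0.35},
    {"dx":0,"dy":-7.7,"dz":-44,"yaw":-41,"hand":0.35},
    {"dx":0,"dy":-7.7,"dz":-44.5,"yaw":-41,"hand":0.35},
    {"dx":0,"dy":-7.7,"dz":-44.5,"yaw":-41,"hand":0.35},
    {"dx":0,"dy":-7.7,"dz":-44.5,"yaw":-41,"hand":0.35},
  ],
)

```text
time_s: 28.95
ee_pos: [535.7, 191.8, 116.3]
ee_rot: [0.454, 0.542, -0.455, 0.541]
force: [0.8, 0.2, -0.8]
gripper_width: 46.2
```

```bash
python3 - <<'E'
from h import *
o=get_obs();print(o["ee_pos"],o["gripper_width"],plan(536.4,191.8,64,10))
E
```

```text
[535.73869918 191.75016211 116.29701718] 46.205232447050925 (array([5.23, 0.07, 0.01]), np.float64(-0.1), 'cur jaw 9.9')
```

apply_moves(
  steps=[
    {"dx":1.5,"dy":0.05,"dz":0,"yaw":0,"hand":0.35},
    {"dx":3,"dy":0.05,"dz":0,"yaw":0,"hand":0.35},
    {"dx":4.5,"dy":0.05,"dz":0,"yaw":0,"hand":0.35},
    {"dx":5.2,"dy":0.05,"dz":0,"yaw":0,"hand":0.35},
    {"dx":5.2,"dy":0.05,"dz":0,"yaw":0,"hand":0.35},
  ],
)

```text
time_s: 29.45
ee_pos: [536.1, 192.1, 63.4]
ee_rot: [0.454, 0.542, -0.455, 0.541]
force: [-0.4, 0.5, -1.5]
gripper_width: 45.8
```

```bash
python3 - <<'E'
from h import *
o=get_obs();print(o["ee_pos"],o["gripper_width"],plan(536.4,191.8,30,10))
a=capture("scene")[190:330,180:320,::-1]; cv2.imwrite("pics/c8.png",cv2.resize(a,None,fx=4,fy=4,interpolation=cv2.INTER_CUBIC))
E
```

```text
[536.13685831 192.14272317  63.36046644] 45.78030213667464 (array([3.34, 0.03, 0.04]), np.float64(-0.0), 'cur jaw 10.0')
```

View pics/c8.png

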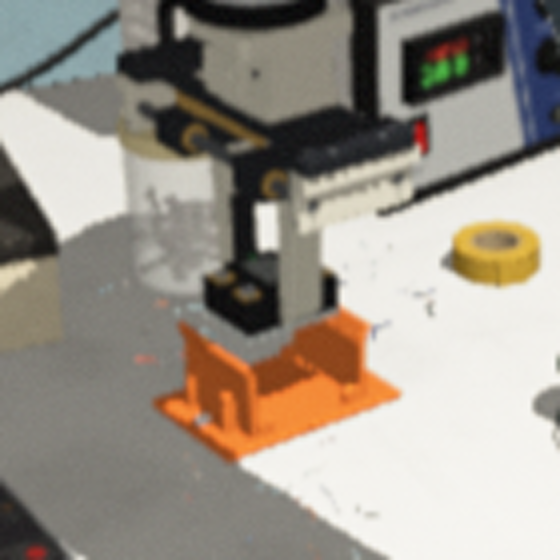

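The relay hangs level above the orange nest, between the guards (its base near (265,335)). Lowering.

apply_moves(
  steps=[
    {"dx":0.6,"dy":0,"dz":0,"yaw":0,"hand":0.35},
    {"dx":1.2,"dy":0,"dz":0,"yaw":0,"hand":0.35},
    {"dx":1.8,"dy":0,"dz":0,"yaw":0,"hand":0.35},
    {"dx":2.4,"dy":0,"dz":0,"yaw":0,"hand":0.35},
    {"dx":3,"dy":0,"dz":0,"yaw":0,"hand":0.35},
    {"dx":3.4,"dy":0,"dz":0,"yaw":0,"hand":0.35},
    {"dx":3.4,"dy":0,"dz":0,"yaw":0,"hand":0.35},
  ],
)

```text
time_s: 30.2
ee_pos: [536.6, 192.4, 30.3]
ee_rot: [0.454, 0.542, -0.455, 0.541]
force: [0.1, -0.4, -1.6]
gripper_width: 45.9
```

apply_moves(
  steps=[
    {"dx":0.4,"dy":0,"dz":0,"yaw":0,"hand":0.35},
    {"dx":0.7,"dy":0,"dz":0,"yaw":0,"hand":0.35},
    {"dx":1.0,"dy":0,"dz":0,"yaw":0,"hand":0.35},
    {"dx":1.2,"dy":0,"dz":0,"yaw":0,"hand":0.35},
    {"dx":1.35,"dy":0,"dz":0,"yaw":0,"hand":0.35},
    {"dx":1.35,"dy":0,"dz":0,"yaw":0,"hand":0.35},
  ],
)

```text
time_s: 30.8
ee_pos: [536.8, 192.5, 17.3]
ee_rot: [0.455, 0.542, -0.455, 0.541]
force: [-0.4, -0.0, -0.9]
gripper_width: 45.4
```

Expected contact is near TCP 12.9.

apply_moves(
  steps=[
    {"dx":0.1,"dy":0,"dz":0,"yaw":0,"hand":0.35},
    {"dx":0.2,"dy":0,"dz":0,"yaw":0,"hand":0.35},
    {"dx":0.28,"dy":0,"dz":0,"yaw":0,"hand":0.35},
    {"dx":0.35,"dy":0,"dz":0,"yaw":0,"hand":0.35},
    {"dx":0.4,"dy":0,"dz":0,"yaw":0,"hand":0.35},
    {"dx":0.42,"dy":0,"dz":0,"yaw":0,"hand":0.35},
  ],
)

```text
time_s: 31.4
ee_pos: [536.9, 192.5, 13.2]
ee_rot: [0.455, 0.542, -0.455, 0.542]
force: [0.6, 0.0, -0.1]
gripper_width: 45.9
```

apply_moves(
  steps=[
    {"dx":0.05,"dy":0,"dz":0,"yaw":0,"hand":0.35},
    {"dx":0.08,"dy":0,"dz":0,"yaw":0,"hand":0.35},
    {"dx":0.08,"dy":0,"dz":0,"yaw":0,"hand":0.35},
  ],
)

```text
time_s: 31.7
ee_pos: [536.9, 192.5, 13.0]
ee_rot: [0.455, 0.542, -0.455, 0.542]
force: [-3.0, -0.8, 6.1]
gripper_width: 46.2
```

Contact. Release, lift, and move back so both nests can be seen.

apply_moves(
  steps=[
    {"dx":0,"dy":0,"dz":0,"yaw":0,"hand":0.5},
    {"dx":0,"dy":0,"dz":0,"yaw":0,"hand":0.7},
    {"dx":0,"dy":0,"dz":0,"yaw":0,"hand":0.9},
    {"dx":0,"dy":0,"dz":0,"yaw":0,"hand":1},
    {"dx":-0.5,"dy":0,"dz":0,"yaw":0,"hand":1},
    {"dx":-1.5,"dy":0,"dz":0,"yaw":0,"hand":1},
    {"dx":-3.5,"dy":0,"dz":0,"yaw":0,"hand":1},
    {"dx":-6.5,"dy":0,"dz":0,"yaw":0,"hand":1},
    {"dx":-10,"dy":0,"dz":0,"yaw":0,"hand":1},
    {"dx":-14,"dy":0,"dz":0,"yaw":0,"hand":1},
    {"dx":-14,"dy":-4,"dz":2,"yaw":0,"hand":1},
    {"dx":-14,"dy":-8,"dz":5,"yaw":0,"hand":1},
    {"dx":-14,"dy":-12,"dz":8,"yaw":0,"hand":1},
    {"dx":-14,"dy":-15,"dz":11,"yaw":0,"hand":1},
    {"dx":-14,"dy":-17,"dz":14,"yaw":0,"hand":1},
    {"dx":-14,"dy":-17,"dz":17,"yaw":0,"hand":1},
    {"dx":-14,"dy":-17,"dz":20,"yaw":0,"hand":1},
    {"dx":-14,"dy":-17,"dz":22,"yaw":0,"hand":1},
    {"dx":-14,"dy":-17,"dz":22,"yaw":0,"hand":1},
    {"dx":-14,"dy":-17,"dz":22,"yaw":0,"hand":1},
  ],
)

```text
time_s: 33.7
ee_pos: [407.4, -53.5, 152.8]
ee_rot: [0.455, 0.541, -0.455, 0.541]
force: [-0.1, -0.4, -0.3]
gripper_width: 93.2
```

```bash
python3 - <<'E'
from h import *
o=get_obs();print(o["time_s"],o["ee_pos"],o["gripper_width"])
s=capture("scene")[:,:,::-1]; t=capture("top")[:,:,::-1].copy(); cv2.imwrite("pics/top9.png",t); cv2.imwrite("pics/scene9.png",s)
f=lambda a:cv2.resize(a,(400,400),interpolation=cv2.INTER_CUBIC)
cv2.imwrite("pics/c9.png",np.hstack([f(t[220:300,195:275]),f(s[220:320,200:300])]))
E
```

```text
33.7 [407.43387523 -53.47991464 152.82018136] 93.15938991276397
```

View pics/top9.png

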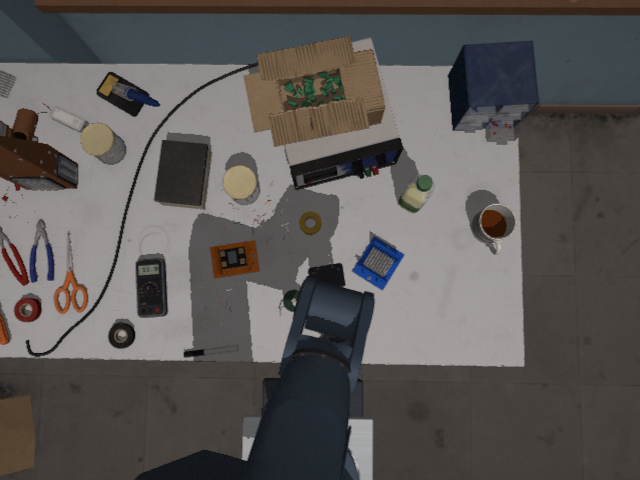

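View pics/c9.png

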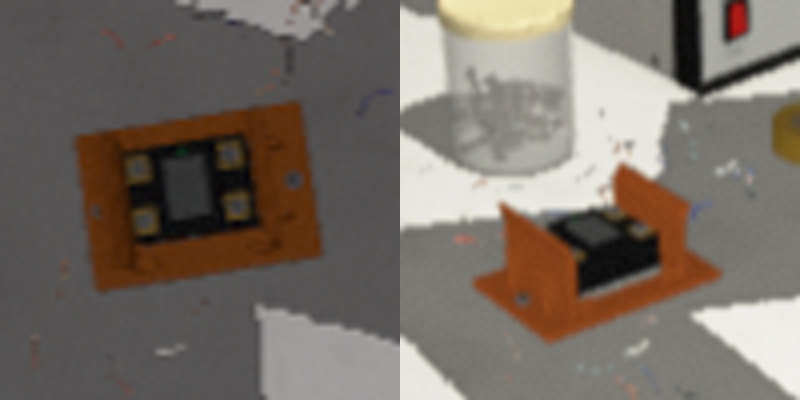

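The relay lies flat and square in the orange nest at (235,257). The heat sink is in the blue nest at (380,262). The bystanders sit at the same pixels as at the start, and the arm is clear. Handing in.

```bash
python3 - <<'E'
from station import *
print(get_obs()["qd"].round(4)); print(job_done())
E
```

```text
[ 0.0066  0.0026  0.0016 -0.0006 -0.0031 -0.0038]
the job is handed in; nothing more can be done
None
```

I swapped the two parts and handed the job in at about 34 s of the 72 s allowed; no verdict was reported. Each part was set down on the bench, gripped again across its other side, and lowered until the force reading showed it had reached the nest floor.

**Last checks:**
- **Seating:** the final pictures show the heat sink flat and square in the blue nest and the relay flat and square in the orange nest. The floor was felt at the expected heights. I judged the final positions by eye and did not measure them again.
- **Bystanders:** the ones in full view had not visibly moved in the last top picture. The wrist partly hid the spool there, so I could not check it fully.
- **Gripper:** it was open and clear of everything.

**Disagreement:** the top camera read about 1–3 mm off compared with the scene camera and the gripped positions. I aimed between the values, and neither part met any sideways force on the way in.

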